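Turn an organ pipe seam-up and clamp it for soldering

ROBOT

A 6-joint arm with a two-finger parallel gripper is mounted at the origin on the work surface. World frame = base frame: x ahead of the robot, y to its left, z up, the work surface at z = 0. Lengths are in m, angles in rad, forces in N, time in s.
With the tool pointing down it reaches from about 0.375 to 0.975 m from the base axis. Payload 3.8 kg.
Tool frame: the origin (TCP) lies midway between the tips of the shut fingers; the grasp point (between the pads) lies 19 mm behind it; z points along the fingers, y is the direction in which the jaws open and shut (so a half turn about z gives the same grasp; the last joint's range is limited). The gripper opens to 85 mm and grips with 20 to 120 N. Pads are 22 mm wide; open, the fingers measure 114 mm over their backs; the gripper's body (76 mm by 85 mm) begins 54 mm behind the grasp point. The pads swing forward as they close: fully open they stand 13 mm farther back than shut.
Start: joints at [-1.158, 0.264, 1.604, -0, 1.274, -0.037], TCP at [0.293, -0.608, 0.231] pointing down, gripper open.
Joint ranges: [-2.63, 2.63], [-0.94, 2.18], [0.31, 2.57], [-1.31, 4.45], [0, 2.66], [-2.55, 2.55]. Speed limits (rad/s): [2.57, 2.57, 3.14, 3.14, 3.14, 3.14].

INTERFACE

Orientations are given as a rotation vector (axis times angle).
In Python, from workcell import bot gives the robot as it stands.
- The arm moves only by the tool drive_tool, never from a script. Its argument "deltas" is a list of rows, each an object with "hand": the opening, from 0 (shut) to 1 (fully open); "offset": the shift along the world's x, y, z in cm, a list of three; "angular": the turn, a rotation vector about the world's x, y, z in degrees, a list of three. A call has 1 to 8 rows; each row is the pose to reach, as a shift and turn from the pose commanded when the call began; what a row does not reach only later rows make up. A row lasts 1/8 s, in which the tool goes at most 62.5 mm and 10.7 degrees, less where a joint would pass 70% of its speed; a pose out of reach is approached as far as the arm can. A call with a gripper value outside its range is refused whole. The fingers move at their own pace and stop on an object; "force" is the grip in N (left out, the last holds). Time passes only in rows, so rows that repeat a pose let the fingers close. It gives the time, the measured TCP pose, the force and the opening at its end, in the units of the state.
- bot.read_state(): the state, without advancing time (a new reading comes with each control period).
- bot.read_camera(name): name is "scene" or "top" or "wrist"; returns a dict with "frame" (420x560x3 uint8, blue, green, red), "mtx" (3x3 intrinsics, pixels), "R" (3x3) and "t" (3): a world point X has camera coordinates R X + t. Camera axes: x right, y down, z forward; pixel columns grow to the right and rows downward; lengths in m; the calibration is good to about 2 mm. A picture is of the moment at which its call begins. There is no depth.
- bot.finish_job(): hands the job in, once; it reports no verdict.
The state is a dict: "time": time; "q": joint angles; "joint_vel": joint speeds; "joint_torque": joint torques, N m; "tool_pos": TCP position; "tcp_rot": TCP orientation; "wrist_force": force on the tool from outside, world axes, zero at the start; "torque": the same for the moment, N m; "width": opening from 0.0 (shut) to 1.0 (fully open).
Only numpy, scipy, OpenCV 4.12 (cv2) and the standard library are available. Lean on these libraries where they do the work, as an engineer would, in place of code of your own. Each camera call takes 0.05 s, during which the arm holds its last target. There are 200 camera calls.

TASK

Roll the metal organ pipe along the soldering board, without lifting it, until the pale seam line is on top. Then lift it without turning it and lay it gently in the two V saddles of the wooden cradle, its body centred between them and the seam still on top, and swing the brass keeper bar across the pipe as far as it goes. Leave the cone and the jar where they are.

Things in the scene. Friction and masses are not known exactly. Their poses are not given: they have to be found in the camera images.
- pipe: the organ pipe, dull grey metal, 0.3 kg, lying on the board: round body 54 mm in diameter, 150 mm long, with a conical foot 68 mm long on one end. Origin on the axis, mid-body; x along the axis to the foot; z out through the seam (pale line between red-brown stripes, along the whole body): z up = seam on top. On the far side of it (-z), near the foot, is the mouth: black slot, bright patch
- board_top (a point): centre of the top face of the soldering board, a fixed pale slab 300 mm (x) by 370 mm (y), 20 mm thick, with a thin dark wooden frame flush around it; z up. The pipe lies on it with its axis 27 mm above this face, roughly along the board's x, and rolls along the board's y
- cradle: the fixed wooden cradle; origin on the table under the middle between its saddles, z up, x along the line of the saddles. Base 220 x 150 x 12 mm; two V saddles (90 degree V, each 18 mm long in x, 80 mm wide in y) stand at x = +45 and -45 mm, their tips 57 mm above the table; between them the base is clear
- cradle_seat (a point): where the middle of the pipe's body belongs: 60 mm above the table between the saddles, on the axis that a seated pipe has; x along that axis (the foot may point either way)
- keeper (a joint): angle of the brass keeper bar about its upright post, rad: 0 = parked, pointing to the cradle's -x, away from the saddles; pi/2 = at its stop, pointing to the cradle's -y, across a seated pipe and 6 mm above it. It grows counterclockwise seen from above and stays where it is left. The bar is 16 mm wide and 10 mm thick
- keeper_knob (a point): the middle of the upright black knob at the free end of the keeper bar: 18 mm in diameter, standing 34 mm high on the bar (17 mm above and below this point)
- keeper_pivot (a point): the axis of the keeper bar's post, at the height of the knob's middle; 88 mm from the knob; fixed to the cradle at x = -64, y = +56 mm
- cone: bystander: a grey metal cone standing on its wide end, 68 mm wide, 130 mm high; origin under its centre
- flux: bystander: amber jar with a blue cap, 52 mm wide, 75 mm high; origin under its centre
Things that resemble listed ones, but are neither listed nor needed, are in the scene too. What is shaped like the pipe but pink is not meant.

How it is judged:
By the outcome, as a careful person would: the job done as asked, in the order asked, and still so for the second after the job is handed in, with the robot touching nothing.
It also fails if it takes over 72 s, if anything falls off the work surface, if the arm or the gripper's body presses on something with over 40 N, if the wrist force passes 120 N, or if a joint passes its speed limit or range.

## Working session

There is one attempt and no reset: what is moved stays moved. The work goes in short steps, Python scripts to look and compute and a tool call to move; the robot and the scene stay as the last step left them, time stands still between calls to the robot, and variables do not carry over. Pictures are saved under pics/ and viewed, about 8 in all and at most 12, crops included, and the job is handed in when it is done.

Besides the shell and the picture viewer there is one more tool, called as name(argument=value, ...), one argument or row to a line, values as JSON. drive_tool: Moves the arm, as the interface text tells. Its arguments: {"type":"object","properties":{"deltas":{"type":"array"},"force":{"type":"number"}},"required":["deltas"]}

```bash
mkdir -p pics; ls
cat > h.py <<'E'
from workcell import bot
import numpy as np, cv2
def cam(n,save=None):
    c=bot.read_camera(n)
    if save: cv2.imwrite(f'pics/{save}.png',c['frame'])
    return c
def ray(c,uv,z):
    K,R,t=[np.array(c[k],float) for k in('mtx','R','t')]
    d=R.T@np.linalg.solve(K,[uv[0],uv[1],1.]);o=-R.T@t.ravel()
    return o+d*(z-o[2])/d[2]
def proj(c,X):
    p=np.array(c['mtx'])@(np.array(c['R'])@np.array(X,float)+np.array(c['t']).ravel());return p[:2]/p[2]
E
python3 - <<'E'
from h import *
import pickle
a=cam('scene');b=cam('top')
pickle.dump((a,b),open('ab.pkl','wb'))
cv2.imwrite('pics/s.png',a['frame']);cv2.imwrite('pics/t.png',b['frame'])
for c in(a,b):print((-np.array(c['R']).T@np.array(c['t']).ravel()).round(3),np.array(c['mtx'])[0,0])
print(bot.read_state())
E
```

```text
pics
[1.056 0.752 0.817] 493.21306374113254
[ 0.428 -0.096  1.455] 524.8448788758079
{'time': 0.1, 'q': array([-1.15790811e+00,  2.64700949e-01,  1.60526992e+00,  5.76912985e-06,
        1.27369880e+00, -3.68933962e-02]), 'joint_vel': array([-2.33245961e-03, -2.52963410e-03, -2.48392450e-03, -1.06115751e-03,
       -1.30406888e-05, -1.49607114e-03]), 'joint_torque': array([-4.53797588e-05, -5.16709363e+01, -3.68589735e+01, -4.15067609e-05,
        6.27748886e-03,  2.37593945e-06]), 'tool_pos': array([ 0.29320179, -0.60724466,  0.23005339]), 'tcp_rot': array([-3.06049302e+00, -7.00117059e-01,  6.00847613e-04]), 'wrist_force': array([ 0.626913  , -0.14004604,  0.05630254]), 'torque': array([-0.04519868, -0.01000442, -0.06893667]), 'width': 0.9961401704484872}
```

View pics/s.png

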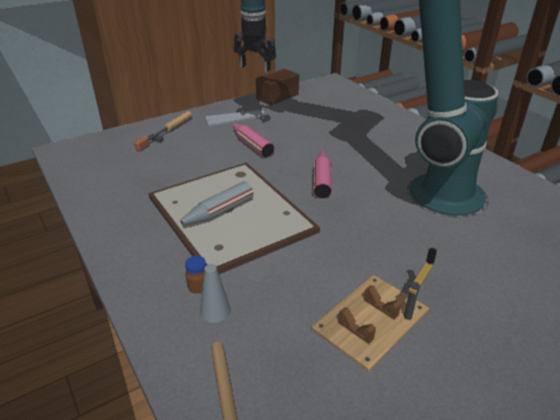

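View pics/t.png

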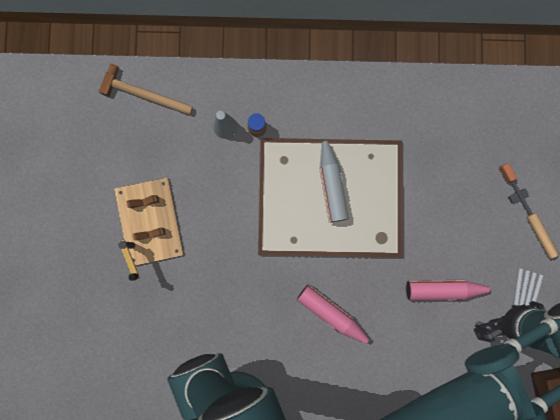

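Run:
```python
import pickle,cv2,numpy as np
a,b=pickle.load(open('ab.pkl','rb'))
def cr(c,x,y,w,h):return cv2.resize(c['frame'][y:y+h,x:x+w],(400,300),interpolation=cv2.INTER_CUBIC)
o=np.vstack([np.hstack([cr(a,170,160,100,75),cr(a,310,240,140,105)]),np.hstack([cr(b,280,135,120,90),cr(b,90,175,120,90)])])
cv2.imwrite('pics/c.png',o)
```

```text
(no output)
```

View pics/c.png

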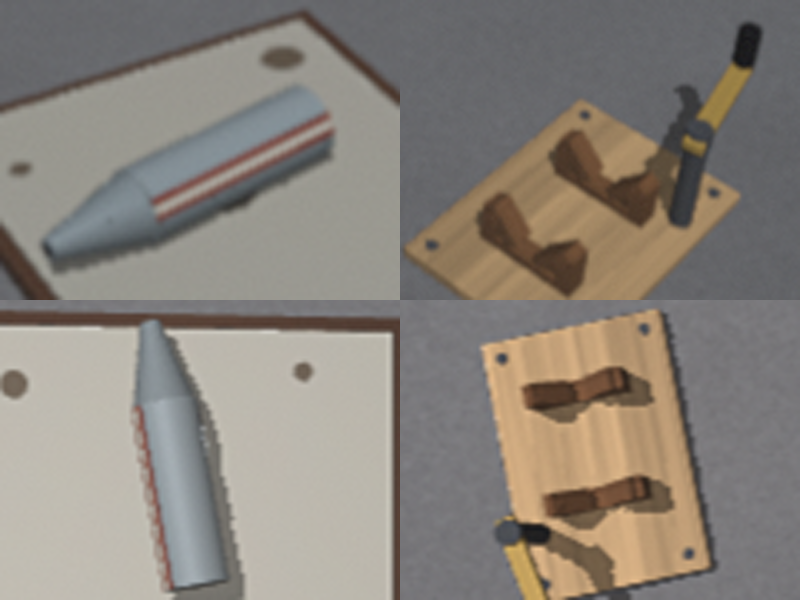

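```bash
cat > m.py <<'E'
from h import *
import pickle
a,b=pickle.load(open('ab.pkl','rb'))
rear=ray(b,(339.5,220),.047);fr=ray(b,(329.2,165.3),.047);tip=ray(b,(325.3,141.6),.047)
ax=fr-rear;print('len',np.linalg.norm(ax));ax/=np.linalg.norm(ax);mid=(rear+fr)/2
print('pipe mid',mid,'yaw',np.degrees(np.arctan2(ax[1],ax[0])),'tip dist',np.linalg.norm(tip-fr))
def seamang(c,uv,mid,ax):
    o=-np.array(c['R']).T@np.array(c['t']).ravel();d=ray(c,uv,0)-o;d/=np.linalg.norm(d)
    lat=np.cross([0,0,1],ax);P=np.array([lat,[0,0,1]]);oo=P@(o-mid);dd=P@d
    A=dd@dd;B=oo@dd;C=oo@oo-.027**2;disc=B*B-A*C
    s=(-B-np.sqrt(max(disc,0)))/A;p=oo+s*dd;return np.degrees(np.arctan2(p[0],p[1])),(o+s*d-mid)@ax,disc
if __name__=='__main__':
    for uv in[(208.75,212.5),(231,201),(253,190.5)]:print('seam from top toward +y',seamang(a,uv,mid,ax))
    cs=[ray(b,p,.012) for p in[(114.6,188.8),(168,177.4),(184.2,255.2)]]
    print(*cs);c=(cs[0]+cs[2])/2;xd=cs[1]-cs[2];yd=cs[0]-cs[1]
    print('cradle',c,np.linalg.norm(xd),np.linalg.norm(yd),'yaw',np.degrees(np.arctan2(xd[1],xd[0])),np.degrees(np.arctan2(-yd[0],yd[1])))
    # board
    print('board corners',[ray(b,p,.02).round(3) for p in[(262,141),(402,142),(402,256),(261,254)]])
    s=bot.read_state();from scipy.spatial.transform import Rotation as R
    print(R.from_rotvec(s['tcp_rot']).as_matrix().round(3))
E
python3 m.py
```

```text
len 0.15092958044210147
pipe mid [ 0.59503986 -0.25569167  0.047     ] yaw 11.461133749810388 tip dist 0.06587519754659589
seam from top toward +y (np.float64(73.07704940430735), np.float64(0.07341505381178762), np.float64(0.00048421540040277655))
seam from top toward +y (np.float64(72.47935736055894), np.float64(-0.0009256819303641861), np.float64(0.00046343818478766785))
seam from top toward +y (np.float64(76.89398588799044), np.float64(-0.0786674233300299), np.float64(0.0004047595556720962))
[0.59530431 0.34736638 0.012     ] [0.63049831 0.20146037 0.012     ] [0.41703701 0.14896629 0.012     ]
cradle [0.50617066 0.24816634 0.012     ] 0.21982119234002553 0.1500905872316661 yaw 13.815933924836607 13.56127233116235
board corners [array([ 0.737, -0.056,  0.02 ]), array([ 0.744, -0.445,  0.02 ]), array([ 0.428, -0.446,  0.02 ]), array([ 0.425, -0.061,  0.02 ])]
[[ 0.901  0.435 -0.001]
 [ 0.435 -0.901  0.002]
 [ 0.    -0.002 -1.   ]]
```

drive_tool(
  deltas=[
    {"hand": 1, "offset": [5, 6, 0], "angular": [0, 0, -2]},
    {"hand": 1, "offset": [10, 12, 0], "angular": [0, 0, -5]},
    {"hand": 1, "offset": [15, 17.5, 0], "angular": [0, 0, -8]},
    {"hand": 1, "offset": [20, 23, 0], "angular": [0, 0, -11]},
    {"hand": 1, "offset": [25, 29, 0], "angular": [0, 0, -14.3]},
    {"hand": 1, "offset": [30.2, 35.1, 0], "angular": [0, 0, -14.3]},
    {"hand": 1, "offset": [30.2, 35.1, 0], "angular": [0, 0, -14.3]},
    {"hand": 1, "offset": [30.2, 35.1, 0], "angular": [0, 0, -14.3]},
  ],
  force=20,
)

```text
time: 1.1
tool_pos: [0.5971, -0.2536, 0.2306]
tcp_rot: [-3.124, -0.319, 0.001]
wrist_force: [0.8, 0.2, -0.3]
width: 1.001
```

Run:
```python
from h import *
c=cam('wrist','w1');s=bot.read_state();print(s['tool_pos'],s['tcp_rot'],s['time'])
print((-np.array(c['R']).T@np.array(c['t']).ravel()).round(3))
import pickle;pickle.dump(c,open('w1.pkl','wb'))
```

```text
[ 0.59837422 -0.25198606  0.23053309] [-3.12275391e+00 -3.19736206e-01 -1.61710944e-03] 1.15
[ 0.662 -0.241  0.373]
```

View pics/w1.png

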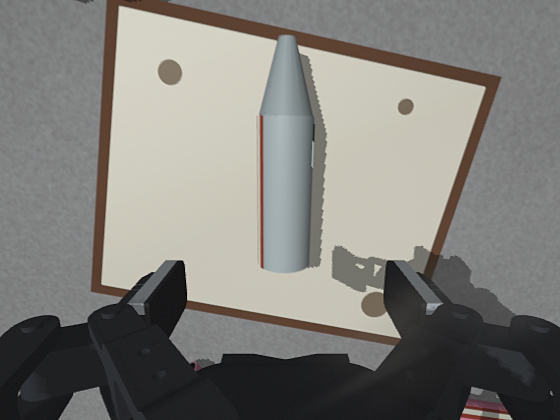

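Run:
```python
from h import *
import pickle
c=pickle.load(open('w1.pkl','rb'))
for p in[(285,115),(285,190),(285,268),(260,190),(312,190)]:print(p,ray(c,p,.047).round(4))
# tool position in image
print(proj(c,[.595,-.257,.047]))
r=ray(c,(285,268),.074);f=ray(c,(285,115),.047);print(r,f)
```

```text
(285, 115) [ 0.6698 -0.2389  0.047 ]
(285, 190) [ 0.5986 -0.2536  0.047 ]
(285, 268) [ 0.515  -0.2709  0.047 ]
(260, 190) [ 0.5935 -0.2289  0.047 ]
(312, 190) [ 0.6041 -0.2803  0.047 ]
[287.5729086  194.11165443]
[ 0.52717844 -0.26837128  0.074     ] [ 0.66976539 -0.23889549  0.047     ]
```

drive_tool(
  deltas=[
    {"hand": 1, "offset": [0.1, 0.2, -5]},
    {"hand": 1, "offset": [0.1, 0.2, -10]},
    {"hand": 1, "offset": [0.1, 0.2, -14]},
    {"hand": 1, "offset": [0.1, 0.2, -17]},
    {"hand": 1, "offset": [0.1, 0.2, -19.5]},
    {"hand": 0.75, "offset": [0.1, 0.2, -20.5]},
    {"hand": 0.72, "offset": [0.1, 0.2, -20.5]},
    {"hand": 0.72, "offset": [0.1, 0.2, -20.5]},
  ],
)

```text
invalid input
```

Run:
```python
from h import *
c=cam('wrist');d=cam('scene');s=bot.read_state();print(s['tool_pos'],s['width'],s['wrist_force'],s['time'])
cv2.imwrite('pics/w2.png',np.vstack([c['frame'][:,:],cv2.resize(d['frame'][160:235,170:270],(560,420))])[:,:][::1,::1] if 0 else np.hstack([cv2.resize(c['frame'],(400,300)),cv2.resize(d['frame'][150:240,160:280],(400,300),interpolation=cv2.INTER_CUBIC)]))
```

```text
[ 0.59586959 -0.25547062  0.23050486] 1.0040729987659598 [ 0.621385   -1.0759091  -0.12049935] 1.25
```

View pics/w2.png

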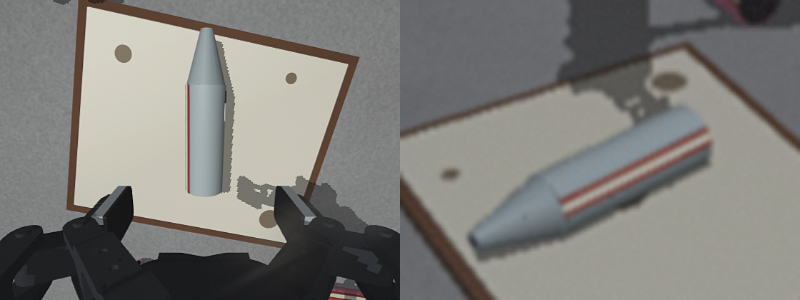

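The move was refused because the rows lacked "angular", so nothing has moved. I'll send it again with "angular" in every row.

drive_tool(
  deltas=[
    {"hand": 1, "offset": [0.1, 0.2, -5], "angular": [0, 0, 0]},
    {"hand": 1, "offset": [0.1, 0.2, -10], "angular": [0, 0, 0]},
    {"hand": 1, "offset": [0.1, 0.2, -14], "angular": [0, 0, 0]},
    {"hand": 1, "offset": [0.1, 0.2, -17], "angular": [0, 0, 0]},
    {"hand": 1, "offset": [0.1, 0.2, -19.5], "angular": [0, 0, 0]},
    {"hand": 0.75, "offset": [0.1, 0.2, -20.5], "angular": [0, 0, 0]},
    {"hand": 0.72, "offset": [0.1, 0.2, -20.5], "angular": [0, 0, 0]},
    {"hand": 0.72, "offset": [0.1, 0.2, -20.5], "angular": [0, 0, 0]},
  ],
)

```text
time: 2.25
tool_pos: [0.5973, -0.2557, 0.0277]
tcp_rot: [3.125, 0.313, 0.003]
wrist_force: [0.6, -0.5, 0.0]
width: 0.721
```

Run:
```python
from h import *
c=cam('wrist');d=cam('scene');s=bot.read_state();print(s['tool_pos'],s['width'],s['wrist_force'],s['time'])
cv2.imwrite('pics/w3.png',np.hstack([cv2.resize(c['frame'],(400,300)),cv2.resize(d['frame'][150:240,160:280],(400,300),interpolation=cv2.INTER_CUBIC)]))
```

```text
[ 0.59753063 -0.25554861  0.02793483] 0.7219166914661561 [-0.2833639   0.1360624   0.50373933] 2.35
```

View pics/w3.png

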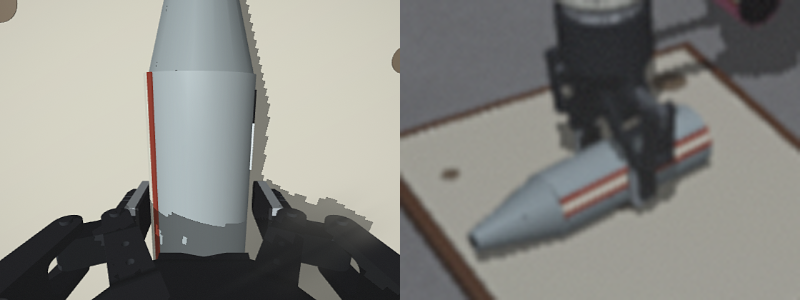

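drive_tool(
  deltas=[
    {"hand": 0.72, "offset": [0.06, -0.3, 0], "angular": [0, 0, 0]},
    {"hand": 0.72, "offset": [0.14, -0.7, 0], "angular": [0, 0, 0]},
    {"hand": 0.72, "offset": [0.24, -1.2, 0], "angular": [0, 0, 0]},
    {"hand": 0.72, "offset": [0.34, -1.7, 0], "angular": [0, 0, 0]},
    {"hand": 0.72, "offset": [0.45, -2.2, 0], "angular": [0, 0, 0]},
    {"hand": 0.72, "offset": [0.55, -2.7, 0], "angular": [0, 0, 0]},
    {"hand": 0.72, "offset": [0.62, -3.05, 0], "angular": [0, 0, 0]},
    {"hand": 0.72, "offset": [0.66, -3.25, 0], "angular": [0, 0, 0]},
  ],
)

```text
time: 3.35
tool_pos: [0.6031, -0.2877, 0.0263]
tcp_rot: [3.126, 0.314, 0.0]
wrist_force: [1.2, 0.2, 0.2]
width: 0.721
```

drive_tool(
  deltas=[
    {"hand": 0.72, "offset": [0.02, -0.1, 0], "angular": [0, 0, 0]},
    {"hand": 0.72, "offset": [0.02, -0.1, 0], "angular": [0, 0, 0]},
    {"hand": 0.72, "offset": [0.02, -0.1, 0], "angular": [0, 0, 0]},
  ],
)

```text
time: 3.72
tool_pos: [0.6033, -0.2882, 0.0263]
tcp_rot: [-3.126, -0.314, -0.0]
wrist_force: [-0.1, 0.5, -0.1]
width: 0.721
```

Run:
```python
from h import *
import pickle
c=cam('wrist');d=cam('scene');s=bot.read_state();print(s['tool_pos'],s['width'],s['wrist_force'],s['time'])
pickle.dump((c,d),open('w4.pkl','wb'))
cv2.imwrite('pics/w4.png',np.hstack([cv2.resize(c['frame'],(400,300)),cv2.resize(d['frame'][150:240,140:260],(400,300),interpolation=cv2.INTER_CUBIC)]))
```

```text
[ 0.6032701  -0.28820945  0.02627997] 0.7243849165873641 [-0.26564051 -0.28154798 -0.48052   ] 3.825
```

View pics/w4.png

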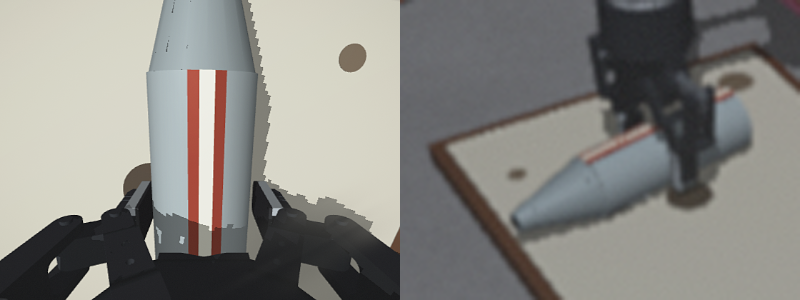

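```bash
cat > seam.py <<'E'
from h import *
def seam(c,zc,rows):
    """signed roll (deg, + = seam toward image right) from pale seam centroid vs body silhouette, per row"""
    K,R,t=np.array(c['mtx']),np.array(c['R']),np.array(c['t']).ravel()
    f=c['frame'].astype(int);B,G,Rr=f[...,0],f[...,1],f[...,2]
    red=(Rr-G>60)
    out=[]
    for v in rows:
        xs=np.where(red[v,150:420])[0]+150
        g=np.diff(xs);i=g.argmax();out.append((v,xs[0],xs[i],xs[i+1],xs[-1],(xs[0]+xs[-1])/2))
    return out
E
python3 - <<'E'
from seam import *
import pickle
from m import seamang
c,d=pickle.load(open('w4.pkl','rb'))
o=seam(c,.047,[110,140,180,220,260])
for r in o:print(r, ray(c,(r[5],r[0]),.074).round(4))
# body edges per row via gradient
for v in[120,180]:
    row=c['frame'][v].astype(int);print(v,[(u,row[u].tolist()) for u in list(range(198,216,2))+list(range(352,370,2))])
for e in[(205.5,120),(359.5,120)]:print(ray(c,e,.047))
R=np.array(c['R']);print(R.round(3),(-R.T@np.array(c['t']).ravel()).round(4))
E
```

```text
len 0.15092958044210147
pipe mid [ 0.59503986 -0.25569167  0.047     ] yaw 11.461133749810388 tip dist 0.06587519754659589
(110, np.int64(262), np.int64(278), np.int64(302), np.int64(316), np.float64(289.0)) [ 0.6721 -0.2758  0.074 ]
(140, np.int64(263), np.int64(278), np.int64(301), np.int64(315), np.float64(289.0)) [ 0.6641 -0.2775  0.074 ]
(180, np.int64(263), np.int64(277), np.int64(300), np.int64(314), np.float64(288.5)) [ 0.6529 -0.2796  0.074 ]
(220, np.int64(263), np.int64(277), np.int64(299), np.int64(312), np.float64(287.5)) [ 0.6409 -0.2818  0.074 ]
(260, np.int64(264), np.int64(277), np.int64(298), np.int64(311), np.float64(287.5)) [ 0.6282 -0.2844  0.074 ]
120 [(198, [201, 215, 217]), (200, [202, 215, 217]), (202, [202, 215, 217]), (204, [208, 223, 226]), (206, [145, 141, 130]), (208, [161, 159, 149]), (210, [166, 163, 153]), (212, [172, 170, 159]), (214, [176, 173, 162]), (352, [113, 111, 104]), (354, [107, 106, 99]), (356, [100, 98, 92]), (358, [90, 89, 83]), (360, [116, 123, 123]), (362, [119, 128, 129]), (364, [119, 127, 129]), (366, [118, 126, 127]), (368, [118, 126, 127])]
180 [(198, [202, 215, 217]), (200, [203, 215, 217]), (202, [203, 216, 217]), (204, [203, 216, 217]), (206, [204, 217, 218]), (208, [164, 169, 166]), (210, [158, 156, 145]), (212, [166, 163, 153]), (214, [171, 168, 156]), (352, [100, 98, 92]), (354, [90, 89, 83]), (356, [114, 122, 123]), (358, [118, 127, 128]), (360, [119, 127, 129]), (362, [118, 127, 128]), (364, [118, 126, 128]), (366, [118, 127, 128]), (368, [119, 128, 129])]
[ 0.66383674 -0.2473544   0.047     ]
[ 0.6748021  -0.30132413  0.047     ]
[[ 0.199 -0.98  -0.   ]
 [-0.947 -0.192  0.258]
 [-0.252 -0.051 -0.966]] [ 0.6683 -0.2754  0.1692]
```

drive_tool(
  deltas=[
    {"hand": 0.68, "offset": [-0.02, 0.1, 0], "angular": [0, 0, 0]},
    {"hand": 0.66, "offset": [-0.02, 0.1, 0], "angular": [0, 0, 0]},
    {"hand": 0.64, "offset": [-0.02, 0.1, 0], "angular": [0, 0, 0]},
    {"hand": 0.62, "offset": [-0.02, 0.1, 0], "angular": [0, 0, 0]},
    {"hand": 0.6, "offset": [-0.02, 0.1, 0], "angular": [0, 0, 0]},
    {"hand": 0.6, "offset": [-0.02, 0.1, 0], "angular": [0, 0, 0]},
    {"hand": 0.6, "offset": [-0.02, 0.1, 0], "angular": [0, 0, 0]},
  ],
  force=20,
)

```text
time: 4.7
tool_pos: [0.6031, -0.2875, 0.0265]
tcp_rot: [3.126, 0.314, 0.0]
wrist_force: [-0.5, -0.2, 1.4]
width: 0.624
```

Run:
```python
from seam import *
import pickle
c=cam('wrist');s=bot.read_state();print(s['tool_pos'],s['width'],s['wrist_force'],s['time'])
for r in seam(c,.047,[110,120,140,180]):print(r)
row=c['frame'][120].astype(int).sum(1);d=np.diff(row)
print('edges',[(i,d[i]) for i in np.where(abs(d)>60)[0] if 170<i<390])
```

```text
[ 0.60313181 -0.28744415  0.02645433] 0.6225610100831394 [-1.60115714 -0.11695661  1.23496932] 4.75
(110, np.int64(270), np.int64(286), np.int64(310), np.int64(324), np.float64(297.0))
(120, np.int64(270), np.int64(286), np.int64(310), np.int64(323), np.float64(296.5))
(140, np.int64(270), np.int64(286), np.int64(309), np.int64(323), np.float64(296.5))
(180, np.int64(270), np.int64(285), np.int64(308), np.int64(321), np.float64(295.5))
edges [(np.int64(209), np.int64(-147)), (np.int64(269), np.int64(-153)), (np.int64(270), np.int64(-96)), (np.int64(286), np.int64(361)), (np.int64(287), np.int64(76)), (np.int64(308), np.int64(-258)), (np.int64(309), np.int64(-203)), (np.int64(323), np.int64(85)), (np.int64(324), np.int64(124)), (np.int64(363), np.int64(73)), (np.int64(373), np.int64(262))]
```

drive_tool(
  deltas=[
    {"hand": 0.7, "offset": [0, 0, 0], "angular": [0, 0, 0]},
    {"hand": 0.7, "offset": [0, 0, 0], "angular": [0, 0, 0]},
    {"hand": 0.69, "offset": [-0.02, 0.12, 0], "angular": [0, 0, 0]},
    {"hand": 0.68, "offset": [-0.05, 0.24, 0], "angular": [0, 0, 0]},
    {"hand": 0.66, "offset": [-0.05, 0.24, 0], "angular": [0, 0, 0]},
    {"hand": 0.64, "offset": [-0.05, 0.24, 0], "angular": [0, 0, 0]},
    {"hand": 0.62, "offset": [-0.05, 0.24, 0], "angular": [0, 0, 0]},
    {"hand": 0.6, "offset": [-0.05, 0.24, 0], "angular": [0, 0, 0]},
  ],
  force=20,
)

```text
time: 5.75
tool_pos: [0.6026, -0.2849, 0.0264]
tcp_rot: [-3.126, -0.314, 0.0]
wrist_force: [-0.3, 0.9, 0.9]
width: 0.626
```

drive_tool(
  deltas=[
    {"hand": 0.55, "offset": [0, 0, 0], "angular": [0, 0, 0]},
    {"hand": 0.55, "offset": [0, 0, 0], "angular": [0, 0, 0]},
    {"hand": 0.55, "offset": [0, 0, 0], "angular": [0, 0, 0]},
  ],
  force=35,
)

```text
time: 6.12
tool_pos: [0.6026, -0.2849, 0.0265]
tcp_rot: [-3.126, -0.314, 0.0]
wrist_force: [-2.2, 1.5, 4.9]
width: 0.621
```

Run:
```python
from seam import *
import pickle
c=cam('wrist');s=bot.read_state();print(s['tool_pos'],s['width'],s['wrist_force'],s['time'],np.array(c['mtx']))
for r in seam(c,.047,[110,120,140,180]):print(r)
row=c['frame'][120].astype(int).sum(1);d=np.diff(row)
print('edges',[(i,d[i]) for i in np.where(abs(d)>60)[0] if 170<i<390])
top=cam('top');cv2.imwrite('pics/t5.png',cv2.resize(top['frame'][125:235,270:400],None,fx=4,fy=4))
```

```text
[ 0.60258649 -0.284893    0.02651708] 0.6223850308597461 [-0.73241448  2.42643775  5.31488212] 6.175 [[329.2061212    0.         284.82373618]
 [  0.         329.2061212  211.36005168]
 [  0.           0.           1.        ]]
(110, np.int64(261), np.int64(276), np.int64(300), np.int64(315), np.float64(288.0))
(120, np.int64(261), np.int64(276), np.int64(300), np.int64(314), np.float64(287.5))
(140, np.int64(261), np.int64(276), np.int64(299), np.int64(314), np.float64(287.5))
(180, np.int64(261), np.int64(276), np.int64(298), np.int64(312), np.float64(286.5))
edges [(np.int64(208), np.int64(-86)), (np.int64(209), np.int64(-118)), (np.int64(259), np.int64(-156)), (np.int64(260), np.int64(-135)), (np.int64(276), np.int64(441)), (np.int64(298), np.int64(-257)), (np.int64(299), np.int64(-208)), (np.int64(314), np.int64(158)), (np.int64(315), np.int64(83)), (np.int64(363), np.int64(72)), (np.int64(374), np.int64(262))]
```

drive_tool(
  deltas=[
    {"hand": 0.55, "offset": [0, 0, 0.3], "angular": [0, 0, 0]},
    {"hand": 0.55, "offset": [0, 0, 1], "angular": [0, 0, 0]},
    {"hand": 0.55, "offset": [0, 0, 3], "angular": [0, 0, 0]},
    {"hand": 0.55, "offset": [0, 0, 6], "angular": [0, 0, 0]},
    {"hand": 0.55, "offset": [0, 0, 10], "angular": [0, 0, 0]},
    {"hand": 0.55, "offset": [0, 0, 15], "angular": [0, 0, 0]},
    {"hand": 0.55, "offset": [0, 0, 20], "angular": [0, 0, 0]},
    {"hand": 0.55, "offset": [0, 0, 20], "angular": [0, 0, 0]},
  ],
)

```text
time: 7.22
tool_pos: [0.6062, -0.2869, 0.2348]
tcp_rot: [3.118, 0.313, 0.018]
wrist_force: [0.7, -0.4, -3.0]
width: 0.621
```

Run:
```python
from seam import *
import pickle
from m import seamang
c=cam('wrist');d=cam('scene');t=cam('top');s=bot.read_state();print(s['tool_pos'],s['tcp_rot'],s['width'],s['wrist_force'],s['time'])
pickle.dump((c,d,t),open('w6.pkl','wb'))
for r in seam(c,.047,[110,120,140,180]):print(r)
for v in (120,):
  row=c['frame'][v].astype(int).sum(1);dd=np.diff(row);print([(i,dd[i]) for i in np.where(abs(dd)>50)[0] if 170<i<390])
cv2.imwrite('pics/w6.png',np.hstack([cv2.resize(c['frame'],(400,300)),cv2.resize(t['frame'][90:240,270:470],(400,300),interpolation=cv2.INTER_CUBIC)]))
print('cone',ray(t,(221,117),.13),'flux',ray(t,(256.5,122),.075))
```

```text
len 0.15092958044210147
pipe mid [ 0.59503986 -0.25569167  0.047     ] yaw 11.461133749810388 tip dist 0.06587519754659589
[ 0.60170502 -0.2845668   0.22536707] [-3.12496685e+00 -3.13847972e-01  2.24696869e-03] 0.6191088150240182 [-0.14819389  0.38787662 -4.77714417] 7.375
(110, np.int64(261), np.int64(276), np.int64(300), np.int64(315), np.float64(288.0))
(120, np.int64(261), np.int64(276), np.int64(300), np.int64(314), np.float64(287.5))
(140, np.int64(261), np.int64(276), np.int64(299), np.int64(314), np.float64(287.5))
(180, np.int64(261), np.int64(276), np.int64(298), np.int64(312), np.float64(286.5))
[(np.int64(208), np.int64(-74)), (np.int64(209), np.int64(-151)), (np.int64(259), np.int64(-133)), (np.int64(260), np.int64(-153)), (np.int64(276), np.int64(445)), (np.int64(298), np.int64(-247)), (np.int64(299), np.int64(-226)), (np.int64(314), np.int64(169)), (np.int64(315), np.int64(91)), (np.int64(363), np.int64(290)), (np.int64(364), np.int64(136)), (np.int64(368), np.int64(55))]
cone [0.77327855 0.04739586 0.13      ] flux [ 0.77635247 -0.0417656   0.075     ]
```

View pics/w6.png

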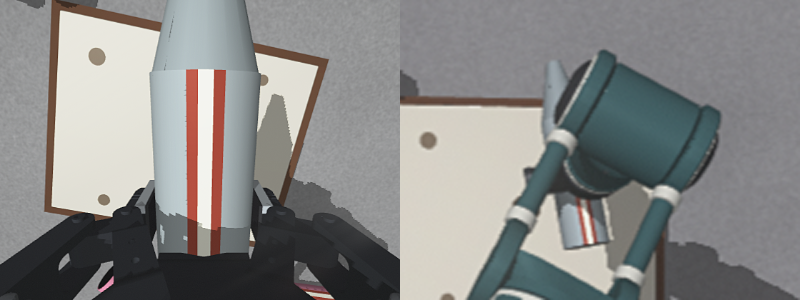

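Run:
```python
from seam import *
import pickle
c,d,t=pickle.load(open('w6.pkl','rb'))
y=np.radians(11.5);ax=np.array([np.cos(y),np.sin(y),0]);tool=np.array([.6020,-.2848,.226])
for p in[(210,101),(361,98)]:
  r=ray(c,p,tool[2]+.0205);print(r,(r-tool)@ax)
# top view: rear end centre of pipe: crop px (584,248)/2+offset
r=ray(t,(270+584/2,90+245/2),tool[2]+.0205);print('rear',r,(r-tool)@ax)
# saddles' ends check of cradle from scene/top
b=t
for p in[(90+(522-400)/3.333,175+(395-300)/3.333),(90+(629-400)/3.333,175+(380-300)/3.333),(90+(545-400)/3.333,175+(503-300)/3.333),(90+(650-400)/3.333,175+(488-300)/3.333)]:print(ray(b,p,.057).round(4))
```

```text
[ 0.67357697 -0.24448318  0.2465    ] 0.07817791884540565
[ 0.68610974 -0.300574    0.2465    ] 0.07927638196843971
rear [ 0.53731015 -0.7620581   0.2465    ] -0.15854114212321518
[0.5514 0.2998 0.057 ]
[0.5655 0.2147 0.057 ]
[0.4654 0.2776 0.057 ]
[0.4793 0.1946 0.057 ]
```

Run:
```python
from h import *
import pickle
c,d,t=pickle.load(open('w6.pkl','rb'))
y=np.radians(11.5);ax=np.array([np.cos(y),np.sin(y),0]);tool=np.array([.6020,-.2848,.226])
r=ray(t,(362,212.5),.2465);print('rear',r,(r-tool)@ax)
A=cv2.resize(t['frame'][170:280,105:192],(475,600),interpolation=cv2.INTER_CUBIC)
B=cv2.resize(d['frame'][240:370,310:380],(323,600),interpolation=cv2.INTER_CUBIC)
cv2.imwrite('pics/cr.png',np.hstack([A,B]))
```

```text
rear [ 0.5265289  -0.29781657  0.2465    ] -0.0765510805677951
```

View pics/cr.png

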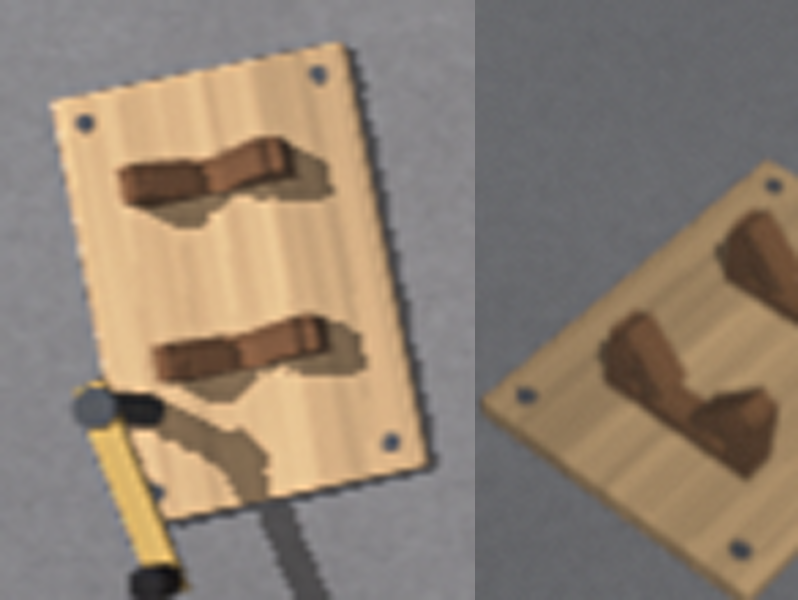

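Run:
```python
from h import *
import pickle
c,d,t=pickle.load(open('w6.pkl','rb'))
P=lambda u,v:(105+u/5.4598,170+v/5.4545)
f=lambda u,v,z:ray(t,P(u,v),z).round(4)[:2]
print('base mid',f(242,285,.012),f(251,282,.012))
print('corners',f(52,104,.012),f(343,42,.012),f(432,466,.012),f(160,522,.012))
print('valleys',f(210,178,.022),f(240,352,.022))
print('tips',f(125,182,.057),f(285,152,.057),f(158,360,.057),f(320,333,.057))
print('post top',f(95,407,.12),'knob',f(155,580,.13))
# scene: near-saddle tips tops, scale 4.615
Q=lambda u,v:(310+(u-475)/4.615,240+v/4.615)
g=lambda u,v,z:ray(d,Q(u,v),z).round(4)[:2]
print('scene saddle +x tips',g(632,318,.057),g(760,398,.057),'corners',g(483,402,.012),g(768,160,.012))
y=np.radians(13.7)
for x0 in[(.506,.248)]:
  for l in[(45,0),(-45,0),(-64,56),(-152,56)]:
    print(l,x0[0]+(l[0]*np.cos(y)-l[1]*np.sin(y))/1e3,x0[1]+(l[0]*np.sin(y)+l[1]*np.cos(y))/1e3)
```

```text
base mid [0.5051 0.2479] [0.5067 0.2435]
corners [0.5946 0.3475] [0.6297 0.2019] [0.4164 0.1492] [0.3854 0.284 ]
valleys [0.5579 0.2638] [0.471  0.2452]
tips [0.5518 0.2963] [0.5684 0.2189] [0.4652 0.2765] [0.4802 0.1983]
post top [0.4411 0.2879] knob [0.3624 0.254 ]
scene saddle +x tips [0.5732 0.2353] [0.5552 0.3003] corners [0.633  0.2086] [0.4198 0.1575]
(45, 0) 0.5497197103998941 0.25865771657295283
(-45, 0) 0.4622802896001059 0.23734228342704716
(-64, 56) 0.430557920140476 0.2872491093716686
(-152, 56) 0.3450615975806831 0.26640735251789416
```

drive_tool(
  deltas=[
    {"hand": 0.55, "offset": [-0.3, 2, 0], "angular": [0, 0, 0.1]},
    {"hand": 0.55, "offset": [-0.9, 5.5, 0], "angular": [0, 0, 0.3]},
    {"hand": 0.55, "offset": [-1.6, 10, 0], "angular": [0, 0, 0.5]},
    {"hand": 0.55, "offset": [-2.3, 14.5, 0], "angular": [0, 0, 0.7]},
    {"hand": 0.55, "offset": [-3.1, 19, 0], "angular": [0, 0, 0.9]},
    {"hand": 0.55, "offset": [-3.8, 23.5, 0], "angular": [0, 0, 1.1]},
    {"hand": 0.55, "offset": [-4.5, 28, 0], "angular": [0, 0, 1.3]},
    {"hand": 0.55, "offset": [-5.2, 32.5, 0], "angular": [0, 0, 1.5]},
  ],
)

```text
time: 8.38
tool_pos: [0.5482, 0.0424, 0.2241]
tcp_rot: [-3.12, -0.356, 0.006]
wrist_force: [-0.8, 0.3, -4.2]
width: 0.622
```

drive_tool(
  deltas=[
    {"hand": 0.55, "offset": [-0.7, 4.5, 0], "angular": [0, 0, 0.1]},
    {"hand": 0.55, "offset": [-1.4, 9, 0], "angular": [0, 0, 0.2]},
    {"hand": 0.55, "offset": [-2.1, 13.5, 0], "angular": [0, 0, 0.3]},
    {"hand": 0.55, "offset": [-2.8, 17.5, 0], "angular": [0, 0, 0.5]},
    {"hand": 0.55, "offset": [-3.2, 20, 0], "angular": [0, 0, 0.6]},
    {"hand": 0.55, "offset": [-3.4, 20.9, 0], "angular": [0, 0, 0.6]},
    {"hand": 0.55, "offset": [-3.4, 20.9, 0], "angular": [0, 0, 0.6]},
    {"hand": 0.55, "offset": [-3.4, 20.9, 0], "angular": [0, 0, 0.6]},
  ],
)

```text
time: 9.38
tool_pos: [0.5164, 0.2481, 0.2258]
tcp_rot: [3.119, 0.37, -0.001]
wrist_force: [0.6, 0.6, -3.4]
width: 0.619
```

drive_tool(
  deltas=[
    {"hand": 0.55, "offset": [0, 0, -4], "angular": [0, 0, 0]},
    {"hand": 0.55, "offset": [0, 0, -8], "angular": [0, 0, 0]},
    {"hand": 0.55, "offset": [0, 0, -11], "angular": [0, 0, 0]},
    {"hand": 0.55, "offset": [0, 0, -13], "angular": [0, 0, 0]},
    {"hand": 0.55, "offset": [0, 0, -14.5], "angular": [0, 0, 0]},
    {"hand": 0.55, "offset": [0, 0, -14.5], "angular": [0, 0, 0]},
    {"hand": 0.55, "offset": [0, 0, -14.5], "angular": [0, 0, 0]},
  ],
)

```text
time: 10.25
tool_pos: [0.5177, 0.2494, 0.0825]
tcp_rot: [-3.119, -0.371, -0.003]
wrist_force: [-0.3, -0.3, -4.2]
width: 0.622
```

Run:
```python
from seam import *
import pickle
c=cam('wrist');d=cam('scene');t=cam('top');s=bot.read_state();print(s['tool_pos'],s['tcp_rot'],s['width'],s['wrist_force'],s['time'])
pickle.dump((c,d,t),open('w7.pkl','wb'))
A=cv2.resize(d['frame'][220:370,300:450],(500,500),interpolation=cv2.INTER_CUBIC)
B=cv2.resize(t['frame'][140:290,95:185],(300,500),interpolation=cv2.INTER_CUBIC)
cv2.imwrite('pics/w7.png',np.hstack([A,B]))
```

```text
[0.51760733 0.2495293  0.08267794] [-3.11885282 -0.37123413 -0.00382139] 0.6234323940530342 [ 0.83327633 -0.63332744 -2.70704457] 10.4
```

View pics/w7.png

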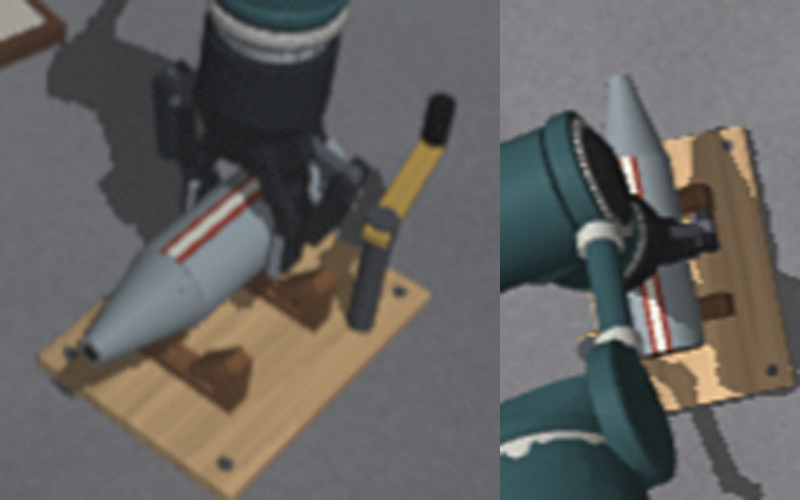

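drive_tool(
  deltas=[
    {"hand": 0.55, "offset": [0, 0, -1.5], "angular": [0, 0, 0]},
    {"hand": 0.55, "offset": [0, 0, -2.7], "angular": [0, 0, 0]},
    {"hand": 0.55, "offset": [0, 0, -3.3], "angular": [0, 0, 0]},
    {"hand": 0.55, "offset": [0, 0, -3.5], "angular": [0, 0, 0]},
    {"hand": 0.55, "offset": [0, 0, -3.6], "angular": [0, 0, 0]},
    {"hand": 0.55, "offset": [0, 0, -3.6], "angular": [0, 0, 0]},
  ],
)

```text
time: 11.15
tool_pos: [0.5169, 0.2492, 0.0456]
tcp_rot: [-3.119, -0.371, -0.001]
wrist_force: [-0.7, -0.0, -4.8]
width: 0.625
```

drive_tool(
  deltas=[
    {"hand": 0.55, "offset": [0, 0, -0.1], "angular": [0, 0, 0]},
    {"hand": 0.55, "offset": [0, 0, -0.2], "angular": [0, 0, 0]},
    {"hand": 0.55, "offset": [0, 0, -0.2], "angular": [0, 0, 0]},
  ],
)

```text
time: 11.52
tool_pos: [0.5166, 0.2491, 0.0433]
tcp_rot: [-3.12, -0.371, -0.0]
wrist_force: [0.6, -0.2, -3.1]
width: 0.62
```

drive_tool(
  deltas=[
    {"hand": 0.55, "offset": [0, 0, -0.1], "angular": [0, 0, 0]},
    {"hand": 0.55, "offset": [0, 0, -0.1], "angular": [0, 0, 0]},
    {"hand": 0.55, "offset": [0, 0, -0.1], "angular": [0, 0, 0]},
  ],
)

```text
time: 11.9
tool_pos: [0.5168, 0.2494, 0.0427]
tcp_rot: [-3.119, -0.371, -0.001]
wrist_force: [-1.6, 2.0, 0.0]
width: 0.62
```

drive_tool(
  deltas=[
    {"hand": 0.55, "offset": [0, 0, -0.1], "angular": [0, 0, 0]},
    {"hand": 0.55, "offset": [0, 0, -0.1], "angular": [0, 0, 0]},
    {"hand": 0.55, "offset": [0, 0, -0.1], "angular": [0, 0, 0]},
  ],
)

```text
time: 12.28
tool_pos: [0.517, 0.2498, 0.0423]
tcp_rot: [-3.119, -0.371, -0.002]
wrist_force: [-3.0, 2.5, 4.8]
width: 0.617
```

drive_tool(
  deltas=[
    {"hand": 0.55, "offset": [-0.02, 0.08, 0.1], "angular": [0, 0, 0]},
    {"hand": 0.55, "offset": [-0.04, 0.16, 0.1], "angular": [0, 0, 0]},
    {"hand": 0.55, "offset": [-0.04, 0.16, 0], "angular": [0, 0, 0]},
    {"hand": 0.55, "offset": [-0.04, 0.16, 0], "angular": [0, 0, 0]},
  ],
)

```text
time: 12.78
tool_pos: [0.5162, 0.2507, 0.0413]
tcp_rot: [-3.119, -0.371, 0.0]
wrist_force: [-1.0, 2.1, 0.9]
width: 0.618
```

drive_tool(
  deltas=[
    {"hand": 0.55, "offset": [0, 0, -0.1], "angular": [0, 0, 0]},
    {"hand": 0.55, "offset": [0, 0, -0.1], "angular": [0, 0, 0]},
    {"hand": 0.55, "offset": [0, 0, -0.1], "angular": [0, 0, 0]},
  ],
)

```text
time: 13.15
tool_pos: [0.5163, 0.2511, 0.0409]
tcp_rot: [-3.119, -0.371, -0.001]
wrist_force: [-3.6, 3.5, 4.0]
width: 0.622
```

drive_tool(
  deltas=[
    {"hand": 0.55, "offset": [-0.02, 0.08, 0.1], "angular": [0, 0, 0]},
    {"hand": 0.55, "offset": [-0.04, 0.16, 0.1], "angular": [0, 0, 0]},
    {"hand": 0.55, "offset": [-0.04, 0.16, 0], "angular": [0, 0, 0]},
    {"hand": 0.55, "offset": [-0.04, 0.16, 0], "angular": [0, 0, 0]},
  ],
)

```text
time: 13.65
tool_pos: [0.5154, 0.2521, 0.0398]
tcp_rot: [3.119, 0.371, -0.001]
wrist_force: [-0.8, 0.9, -2.0]
width: 0.621
```

drive_tool(
  deltas=[
    {"hand": 0.55, "offset": [0, 0, -0.1], "angular": [0, 0, 0]},
    {"hand": 0.55, "offset": [0, 0, -0.1], "angular": [0, 0, 0]},
    {"hand": 0.55, "offset": [0, 0, -0.1], "angular": [0, 0, 0]},
  ],
)

```text
time: 14.02
tool_pos: [0.5156, 0.2523, 0.0396]
tcp_rot: [-3.119, -0.371, 0.0]
wrist_force: [-4.2, 2.1, 2.8]
width: 0.621
```

drive_tool(
  deltas=[
    {"hand": 0.55, "offset": [-0.02, 0.08, 0.1], "angular": [0, 0, 0]},
    {"hand": 0.55, "offset": [-0.02, 0.08, 0], "angular": [0, 0, 0]},
    {"hand": 0.55, "offset": [-0.02, 0.08, -0.1], "angular": [0, 0, 0]},
    {"hand": 0.55, "offset": [-0.02, 0.08, -0.1], "angular": [0, 0, 0]},
  ],
)

```text
time: 14.52
tool_pos: [0.5158, 0.2526, 0.0395]
tcp_rot: [3.119, 0.372, -0.0]
wrist_force: [-4.7, -2.3, 9.8]
width: 0.615
```

Run:
```python
from seam import *
import pickle
c=cam('wrist');d=cam('scene');t=cam('top');s=bot.read_state();print(s['tool_pos'],s['tcp_rot'],s['width'],s['wrist_force'],s['torque'],s['time'])
pickle.dump((c,d,t),open('w8.pkl','wb'))
for r in seam(c,0,[110,120,140,180]):print(r)
row=c['frame'][120].astype(int).sum(1);dd=np.diff(row);print([(i,dd[i]) for i in np.where(abs(dd)>40)[0] if 170<i<390])
A=cv2.resize(d['frame'][230:350,310:430],(400,400),interpolation=cv2.INTER_CUBIC)
B=cv2.resize(c['frame'],(400,300));B=np.vstack([B,np.zeros((100,400,3),np.uint8)])
cv2.imwrite('pics/w8.png',np.hstack([A,B]))
```

```text
[0.51579753 0.25262095 0.03950813] [ 3.11886626e+00  3.71504535e-01 -1.04332149e-04] 0.6192081778706595 [-3.49434026 -2.84368021  9.22543378] [-0.29785179  0.78954142  0.12344694] 14.675
(110, np.int64(261), np.int64(276), np.int64(300), np.int64(315), np.float64(288.0))
(120, np.int64(261), np.int64(276), np.int64(300), np.int64(314), np.float64(287.5))
(140, np.int64(261), np.int64(276), np.int64(299), np.int64(314), np.float64(287.5))
(180, np.int64(261), np.int64(276), np.int64(298), np.int64(312), np.float64(286.5))
[(np.int64(208), np.int64(-49)), (np.int64(209), np.int64(-75)), (np.int64(259), np.int64(-169)), (np.int64(260), np.int64(-155)), (np.int64(275), np.int64(-48)), (np.int64(276), np.int64(435)), (np.int64(298), np.int64(-224)), (np.int64(299), np.int64(-247)), (np.int64(314), np.int64(182)), (np.int64(315), np.int64(93)), (np.int64(378), np.int64(202)), (np.int64(379), np.int64(48))]
```

View pics/w8.png

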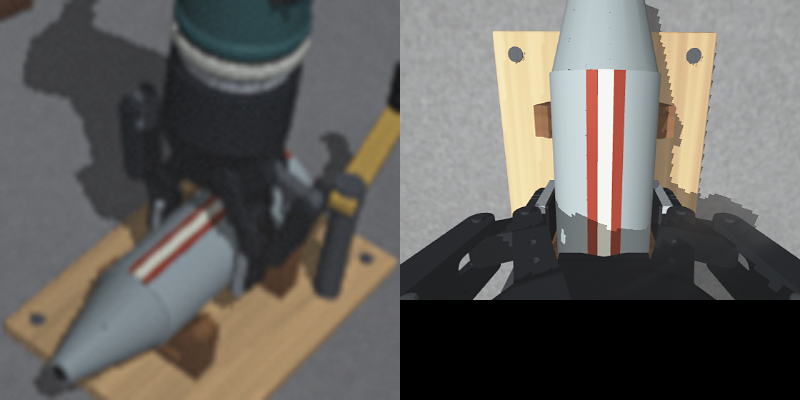

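Run:
```python
from h import *
import pickle
c,d,t=pickle.load(open('w8.pkl','rb'))
y=np.radians(13.6);ax=np.array([np.cos(y),np.sin(y),0]);tool=np.array([.5155,.2527,.0395])
for n,p,z in[('sh',(214,101),.06),('sh',(361,98),.06),('sadL hi',(190,144),.057),('sadL lo',(190,192),.057),('sadR hi',(368,144),.057),('sadR lo',(368,192),.057)]:
  print(n,((ray(c,p,z)-tool)@ax).round(4))
print([c['frame'][v,192].tolist() for v in range(138,200,4)])
print([proj(c,tool+ax*x+np.array([0,0,.0175])) for x in(.036,.054)])
```

```text
sh 0.0742
sh 0.0752
sadL hi 0.0592
sadL lo 0.0409
sadR hi 0.0592
sadR lo 0.0409
[[181, 228, 243], [181, 227, 244], [48, 65, 93], [84, 116, 158], [84, 116, 158], [83, 113, 155], [87, 120, 163], [90, 123, 170], [88, 122, 168], [89, 121, 166], [86, 119, 163], [88, 122, 167], [91, 125, 171], [88, 121, 168], [182, 228, 244], [182, 228, 243]]
[array([283.45211894, 204.19037174]), array([283.39684374, 157.89851772])]
```

drive_tool(
  deltas=[
    {"hand": 0.55, "offset": [0, 0, 0.4], "angular": [0, 0, 0]},
    {"hand": 0.55, "offset": [0, 0, 0.8], "angular": [0, 0, 0]},
    {"hand": 0.55, "offset": [0.22, 0.05, 0.9], "angular": [0, 0, 0]},
    {"hand": 0.55, "offset": [0.46, 0.11, 0.9], "angular": [0, 0, 0]},
    {"hand": 0.55, "offset": [0.46, 0.11, 0.7], "angular": [0, 0, 0]},
    {"hand": 0.55, "offset": [0.46, 0.11, 0.45], "angular": [0, 0, 0]},
    {"hand": 0.55, "offset": [0.46, 0.11, 0.3], "angular": [0, 0, 0]},
    {"hand": 0.55, "offset": [0.46, 0.11, 0.2], "angular": [0, 0, 0]},
  ],
)

```text
time: 15.68
tool_pos: [0.52, 0.254, 0.04]
tcp_rot: [3.119, 0.371, -0.001]
wrist_force: [-0.9, -1.5, -1.0]
width: 0.627
```

drive_tool(
  deltas=[
    {"hand": 0.55, "offset": [0, 0, -0.07], "angular": [0, 0, 0]},
    {"hand": 0.55, "offset": [0, 0, -0.14], "angular": [0, 0, 0]},
    {"hand": 0.55, "offset": [0, 0, -0.14], "angular": [0, 0, 0]},
  ],
)

```text
time: 16.05
tool_pos: [0.5204, 0.2538, 0.0396]
tcp_rot: [3.119, 0.371, 0.0]
wrist_force: [-3.0, -3.8, 4.9]
width: 0.618
```

Run:
```python
from seam import *
import pickle
c=cam('wrist');s=bot.read_state();print(s['tool_pos'],s['wrist_force'],s['time'])
for r in seam(c,0,[120,180]):print(r)
y=np.radians(13.6);ax=np.array([np.cos(y),np.sin(y),0])
col=c['frame'][:,192].astype(int).sum(1);dd=np.diff(col);e=[i for i in np.where(abs(dd)>150)[0] if 100<i<230];print(e)
for v in e:print(((ray(c,(192,v),.057)-s['tool_pos'])@ax).round(4))
```

```text
[0.52040992 0.25382189 0.03959502] [-2.95250401 -4.44256635  4.46110304] 16.1
(120, np.int64(261), np.int64(276), np.int64(300), np.int64(315), np.float64(288.0))
(180, np.int64(261), np.int64(276), np.int64(299), np.int64(313), np.float64(287.0))
[np.int64(157), np.int64(202)]
0.0541
0.0366
```

drive_tool(
  deltas=[
    {"hand": 0.55, "offset": [0.01, -0.05, 0], "angular": [0, 0, 0]},
    {"hand": 0.55, "offset": [0.01, -0.05, 0], "angular": [0, 0, 0]},
    {"hand": 0.55, "offset": [0.01, -0.05, 0], "angular": [0, 0, 0]},
  ],
  force=20,
)

```text
time: 16.48
tool_pos: [0.5204, 0.2538, 0.0396]
tcp_rot: [-3.119, -0.371, -0.001]
wrist_force: [-3.3, -2.8, 5.6]
width: 0.624
```

drive_tool(
  deltas=[
    {"hand": 0.64, "offset": [0, 0, 0], "angular": [0, 0, 0]},
    {"hand": 0.66, "offset": [0, 0, 0], "angular": [0, 0, 0]},
    {"hand": 0.7, "offset": [0, 0, 0], "angular": [0, 0, 0]},
    {"hand": 0.85, "offset": [0, 0, 0], "angular": [0, 0, 0]},
    {"hand": 1, "offset": [0, 0, 0], "angular": [0, 0, 0]},
    {"hand": 1, "offset": [0, 0, 0], "angular": [0, 0, 0]},
  ],
)

```text
time: 17.23
tool_pos: [0.5203, 0.2537, 0.0388]
tcp_rot: [-3.12, -0.371, -0.0]
wrist_force: [0.1, -0.8, 0.6]
width: 1.001
```

Run:
```python
from seam import *
c=cam('wrist');s=bot.read_state();print(s['tool_pos'],s['wrist_force'],s['width'],s['time'])
for r in seam(c,0,[110,120,140,180]):print(r)
row=c['frame'][120].astype(int).sum(1);dd=np.diff(row);print([(i,dd[i]) for i in np.where(abs(dd)>40)[0] if 170<i<390])
```

```text
[0.52029893 0.25365578 0.03887924] [ 0.19138815  0.1950128  -1.27395875] 1.0009866398807783 17.275
(110, np.int64(260), np.int64(275), np.int64(299), np.int64(314), np.float64(287.0))
(120, np.int64(260), np.int64(275), np.int64(299), np.int64(314), np.float64(287.0))
(140, np.int64(260), np.int64(275), np.int64(299), np.int64(314), np.float64(287.0))
(180, np.int64(261), np.int64(275), np.int64(298), np.int64(312), np.float64(286.5))
[(np.int64(207), np.int64(-55)), (np.int64(208), np.int64(-83)), (np.int64(258), np.int64(-94)), (np.int64(259), np.int64(-153)), (np.int64(260), np.int64(-51)), (np.int64(275), np.int64(213)), (np.int64(276), np.int64(203)), (np.int64(297), np.int64(-50)), (np.int64(298), np.int64(-289)), (np.int64(299), np.int64(-130)), (np.int64(314), np.int64(173)), (np.int64(315), np.int64(91)), (np.int64(375), np.int64(218)), (np.int64(376), np.int64(48))]
```

drive_tool(
  deltas=[
    {"hand": 1, "offset": [0, 0, 0.5], "angular": [0, 0, 0]},
    {"hand": 1, "offset": [0, 0, 2], "angular": [0, 0, 0]},
    {"hand": 1, "offset": [0, 0, 5], "angular": [0, 0, 0]},
    {"hand": 1, "offset": [0, 0, 10], "angular": [0, 0, 0]},
    {"hand": 1, "offset": [0, 0, 15], "angular": [0, 0, 0]},
    {"hand": 1, "offset": [0, 0, 20], "angular": [0, 0, 0]},
    {"hand": 1, "offset": [0, 0, 20], "angular": [0, 0, 0]},
    {"hand": 1, "offset": [0, 0, 20], "angular": [0, 0, 0]},
  ],
)

```text
time: 18.27
tool_pos: [0.5203, 0.2536, 0.2397]
tcp_rot: [-3.119, -0.371, -0.002]
wrist_force: [-0.3, -0.6, 0.5]
width: 0.996
```

Run:
```python
from seam import *
import pickle
a,b=pickle.load(open('ab.pkl','rb'))
def blob(c,x0,y0,x1,y1):
    f=c['frame'][y0:y1,x0:x1].astype(int);m=((f.max(2)<50)).astype(np.uint8)
    n,l,st,ce=cv2.connectedComponentsWithStats(m);i=1+st[1:,4].argmax();return ce[i]+[x0,y0],st[i]
pa,sa=blob(a,420,240,445,270);pb,sb=blob(b,122,262,145,290);print(pa,sa,pb,sb)
def tri(pa,pb):
    P=[np.array(c['mtx'])@np.c_[np.array(c['R']),np.array(c['t']).ravel()] for c in(a,b)]
    X=cv2.triangulatePoints(P[0],P[1],np.array(pa,float),np.array(pb,float)).ravel();X=X[:3]/X[3];print(X.round(4),proj(a,X)-pa,proj(b,X)-pb)
tri(pa,pb)
for z in(.1,.12,.137):print(z,ray(a,pa,z).round(4),ray(b,pb,z).round(4))
s=bot.read_state();print(s['q'],s['tool_pos'])
w=cam('wrist','w9')
A=cv2.resize(b['frame'][170:300,95:195],(400,520),interpolation=cv2.INTER_CUBIC);B=cv2.resize(w['frame'],(400,300));B=np.vstack([B,np.zeros((220,400,3),np.uint8)])
cv2.imwrite('pics/w9.png',np.hstack([A,B]))
```

```text
[431.03030303 255.51515152] [ 7  9  9 14 99] [133.08510638 276.44680851] [ 7 12  9  6 47]
[0.3618 0.2574 0.1192] [ 0.16874971 -0.00958269] [ 0.09114491 -0.08762437]
0.1 [0.343  0.2437 0.1   ] [0.3606 0.2627 0.1   ]
0.12 [0.3629 0.2578 0.12  ] [0.3616 0.2574 0.12  ]
0.137 [0.3798 0.2699 0.137 ] [0.3624 0.2529 0.137 ]
[4.10531821e-01 7.68270031e-02 1.80551398e+00 2.44282490e-05
 1.25802679e+00 1.74453821e+00] [0.52025009 0.25361122 0.2397005 ]
```

drive_tool(
  deltas=[
    {"hand": 1, "offset": [-3, 0.1, 0], "angular": [0, 0, 2]},
    {"hand": 1, "offset": [-7, 0.15, 0], "angular": [0, 0, 4]},
    {"hand": 1, "offset": [-11, 0.25, 0], "angular": [0, 0, 7]},
    {"hand": 1, "offset": [-15.8, 0.35, 0], "angular": [0, 0, 9.4]},
    {"hand": 1, "offset": [-15.8, 0.35, -4], "angular": [0, 0, 9.4]},
    {"hand": 1, "offset": [-15.8, 0.35, -7], "angular": [0, 0, 9.4]},
    {"hand": 1, "offset": [-15.8, 0.35, -7], "angular": [0, 0, 9.4]},
    {"hand": 1, "offset": [-15.8, 0.35, -7], "angular": [0, 0, 9.4]},
  ],
)

```text
time: 19.32
tool_pos: [0.3623, 0.2571, 0.1689]
tcp_rot: [3.078, 0.625, -0.001]
wrist_force: [-0.5, 0.6, 0.5]
width: 0.999
```

Run:
```python
from h import *
w=cam('wrist');d=cam('scene');s=bot.read_state();print(s['tool_pos'],s['tcp_rot'],s['wrist_force'],s['time'])
A=cv2.resize(d['frame'][200:350,310:460],(400,400),interpolation=cv2.INTER_CUBIC);B=cv2.resize(w['frame'],(400,300));B=np.vstack([B,np.zeros((100,400,3),np.uint8)])
cv2.imwrite('pics/w10.png',np.hstack([A,B]))
```

```text
[0.36321694 0.25763054 0.17009411] [-3.07811151e+00 -6.25119322e-01 -2.67416454e-03] [-0.22316062 -0.29498131  0.62941862] 19.425
```

View pics/w10.png

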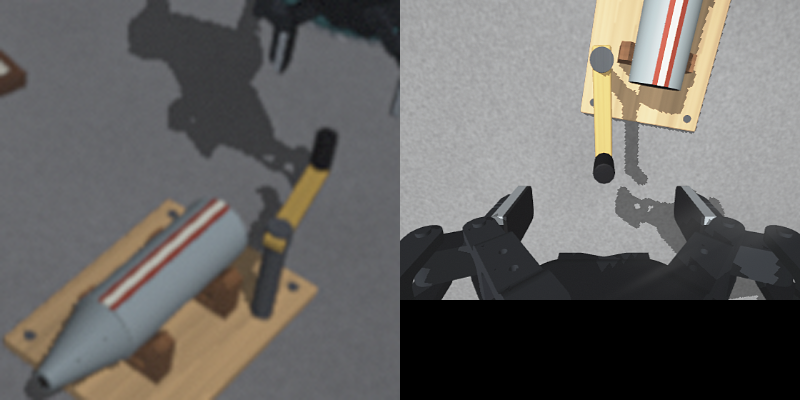

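Run:
```python
from h import *
w=cam('wrist');print('knob exp px',proj(w,[.362,.257,.12]),'pivot exp',proj(w,[.4435,.2915,.11]))
for p,z in[((285,224),.137),((285,235),.12),((281,84),.11),((281,84),.103)]:print(p,z,ray(w,p,z).round(4))
f=w['frame'][200:270,250:320].astype(int);ys,xs=np.where(f.max(2)<60);print('dark',xs.mean()+250,ys.min()+200,ys.max()+200,xs.min()+250,xs.max()+250)
```

```text
knob exp px [284.00594223 236.60784115] pivot exp [284.01345504  86.39224449]
(285, 224) 0.137 [0.3745 0.2617 0.137 ]
(285, 235) 0.12 [0.3632 0.2568 0.12  ]
(281, 84) 0.11 [0.444  0.2936 0.11  ]
(281, 84) 0.103 [0.4447 0.294  0.103 ]
dark 285.47029204431016 215 257 271 300
```

drive_tool(
  deltas=[
    {"hand": 1, "offset": [0, 0, -3], "angular": [0, 0, 0]},
    {"hand": 1, "offset": [0, 0, -5], "angular": [0, 0, 0]},
    {"hand": 0.7, "offset": [0, 0, -5.8], "angular": [0, 0, 0]},
    {"hand": 0.3, "offset": [0, 0, -5.8], "angular": [0, 0, 0]},
    {"hand": 0.27, "offset": [0, 0, -5.8], "angular": [0, 0, 0]},
    {"hand": 0.27, "offset": [0, 0, -5.8], "angular": [0, 0, 0]},
    {"hand": 0.27, "offset": [0, 0, -5.8], "angular": [0, 0, 0]},
    {"hand": 0.27, "offset": [0, 0, -5.8], "angular": [0, 0, 0]},
  ],
  force=20,
)

```text
time: 20.48
tool_pos: [0.3624, 0.2572, 0.1111]
tcp_rot: [-3.079, -0.626, -0.001]
wrist_force: [0.2, 0.6, 0.2]
width: 0.269
```

Run:
```python
from h import *
s=bot.read_state();print(s['tool_pos'],s['tcp_rot'],s['wrist_force'],s['width'],s['q'])
p=np.array([.444,.2925]);k=np.array([.3625,.257]);a0=np.arctan2(*(k-p)[::-1])%(2*np.pi);r=.088
print(np.degrees(a0),np.linalg.norm(k-p))
base=p+r*np.array([np.cos(a0),np.sin(a0)])
for i in range(0,100,5):
  a=a0+np.radians(i);print(i,((p+r*np.array([np.cos(a),np.sin(a)])-base)*100).round(2))
```

```text
[0.36239568 0.25722821 0.11112445] [-3.07852026e+00 -6.25659357e-01 -6.63197122e-04] [0.23300161 0.62377163 0.1723452 ] 0.26910448046847446 [ 5.61228872e-01 -6.68922397e-02  2.20163261e+00 -2.35157867e-05
  1.00640851e+00  1.73103170e+00]
203.53711407528016 0.088896006659467
0 [0. 0.]
5 [ 0.34 -0.69]
10 [ 0.73 -1.35]
15 [ 1.18 -1.97]
20 [ 1.69 -2.55]
25 [ 2.24 -3.08]
30 [ 2.84 -3.56]
35 [ 3.47 -3.99]
40 [ 4.15 -4.36]
45 [ 4.85 -4.68]
50 [ 5.57 -4.93]
55 [ 6.32 -5.11]
60 [ 7.08 -5.23]
65 [ 7.84 -5.28]
70 [ 8.61 -5.27]
75 [ 9.37 -5.19]
80 [10.13 -5.04]
85 [10.87 -4.83]
90 [11.58 -4.55]
95 [12.27 -4.22]
```

drive_tool(
  deltas=[
    {"hand": 0.27, "offset": [0.34, -0.69, 0], "angular": [0, 0, 5]},
    {"hand": 0.27, "offset": [0.73, -1.35, 0], "angular": [0, 0, 10]},
    {"hand": 0.27, "offset": [1.18, -1.97, 0], "angular": [0, 0, 15]},
    {"hand": 0.27, "offset": [1.69, -2.55, 0], "angular": [0, 0, 20]},
    {"hand": 0.27, "offset": [2.24, -3.08, 0], "angular": [0, 0, 25]},
    {"hand": 0.27, "offset": [2.84, -3.56, 0], "angular": [0, 0, 30]},
    {"hand": 0.27, "offset": [3.47, -3.99, 0], "angular": [0, 0, 35]},
    {"hand": 0.27, "offset": [4.15, -4.36, 0], "angular": [0, 0, 40]},
  ],
)

```text
time: 21.48
tool_pos: [0.4038, 0.2136, 0.1109]
tcp_rot: [-2.676, -1.644, 0.0]
wrist_force: [-0.5, 1.2, 0.7]
width: 0.265
```

drive_tool(
  deltas=[
    {"hand": 0.27, "offset": [0.7, -0.32, 0], "angular": [0, 0, 5]},
    {"hand": 0.27, "offset": [1.42, -0.57, 0], "angular": [0, 0, 10]},
    {"hand": 0.27, "offset": [2.17, -0.75, 0], "angular": [0, 0, 15]},
    {"hand": 0.27, "offset": [2.93, -0.87, 0], "angular": [0, 0, 20]},
    {"hand": 0.27, "offset": [3.69, -0.92, 0], "angular": [0, 0, 25]},
    {"hand": 0.27, "offset": [4.46, -0.91, 0], "angular": [0, 0, 30]},
    {"hand": 0.27, "offset": [5.22, -0.83, 0], "angular": [0, 0, 35]},
    {"hand": 0.27, "offset": [5.22, -0.83, 0], "angular": [0, 0, 35]},
  ],
)

```text
time: 22.48
tool_pos: [0.4563, 0.2053, 0.1109]
tcp_rot: [2.063, 2.369, 0.0]
wrist_force: [-0.3, 0.3, -1.0]
width: 0.27
```

drive_tool(
  deltas=[
    {"hand": 0.27, "offset": [0.38, 0.07, 0], "angular": [0, 0, 2.5]},
    {"hand": 0.27, "offset": [0.76, 0.15, 0], "angular": [0, 0, 5]},
    {"hand": 0.27, "offset": [0.76, 0.15, 0], "angular": [0, 0, 5]},
  ],
)

```text
time: 22.85
tool_pos: [0.4634, 0.2067, 0.1108]
tcp_rot: [-1.958, -2.456, 0.0]
wrist_force: [0.5, 0.6, -0.3]
width: 0.265
```

drive_tool(
  deltas=[
    {"hand": 0.27, "offset": [0.15, 0.03, 0], "angular": [0, 0, 1]},
    {"hand": 0.27, "offset": [0.25, 0.06, 0], "angular": [0, 0, 1.5]},
    {"hand": 0.27, "offset": [0.25, 0.06, 0], "angular": [0, 0, 1.5]},
  ],
)

```text
time: 23.22
tool_pos: [0.4653, 0.2072, 0.1107]
tcp_rot: [-1.924, -2.482, 0.002]
wrist_force: [-3.6, -0.2, 1.4]
width: 0.266
```

drive_tool(
  deltas=[
    {"hand": 0.27, "offset": [0.1, 0.03, 0], "angular": [0, 0, 1]},
    {"hand": 0.27, "offset": [0.2, 0.06, 0], "angular": [0, 0, 1]},
    {"hand": 0.27, "offset": [0.2, 0.06, 0], "angular": [0, 0, 1]},
  ],
)

```text
time: 23.6
tool_pos: [0.4654, 0.2074, 0.1105]
tcp_rot: [-1.9, -2.497, 0.007]
wrist_force: [-10.0, -1.8, 7.1]
width: 0.264
```

drive_tool(
  deltas=[
    {"hand": 0.4, "offset": [-0.2, -0.05, 0], "angular": [0, 0, 0]},
    {"hand": 0.6, "offset": [-0.2, -0.05, 0], "angular": [0, 0, 0]},
    {"hand": 0.6, "offset": [-0.2, -0.05, 0], "angular": [0, 0, 0]},
    {"hand": 0.6, "offset": [-0.2, -0.05, 1], "angular": [0, 0, 0]},
    {"hand": 0.6, "offset": [-0.2, -0.05, 4], "angular": [0, 0, 0]},
    {"hand": 0.6, "offset": [-0.2, -0.05, 9], "angular": [0, 0, 0]},
    {"hand": 0.6, "offset": [-0.2, -0.05, 14], "angular": [0, 0, 0]},
    {"hand": 0.6, "offset": [-0.2, -0.05, 14], "angular": [0, 0, 0]},
  ],
)

```text
time: 24.6
tool_pos: [0.4696, 0.2088, 0.2575]
tcp_rot: [1.898, 2.495, 0.016]
wrist_force: [-0.6, -0.8, -0.2]
width: 0.596
```

drive_tool(
  deltas=[
    {"hand": 0.6, "offset": [0, -5, 2], "angular": [0, 0, 0]},
    {"hand": 0.6, "offset": [0, -10, 2], "angular": [0, 0, 0]},
    {"hand": 0.6, "offset": [0, -15, 2], "angular": [0, 0, 0]},
    {"hand": 0.6, "offset": [0, -20, 2], "angular": [0, 0, 0]},
    {"hand": 0.6, "offset": [0, -25, 2], "angular": [0, 0, 0]},
    {"hand": 0.6, "offset": [0, -30, 2], "angular": [0, 0, 0]},
    {"hand": 0.6, "offset": [0, -35, 2], "angular": [0, 0, 0]},
    {"hand": 0.6, "offset": [0, -35, 2], "angular": [0, 0, 0]},
  ],
)

```text
time: 25.6
tool_pos: [0.4655, -0.1454, 0.2702]
tcp_rot: [-1.908, -2.495, 0.002]
wrist_force: [0.7, 0.8, 0.4]
width: 0.596
```

Run:
```python
from h import *
import pickle
a0,b0=pickle.load(open('ab.pkl','rb'))
a=cam('scene');b=cam('top');s=bot.read_state();print(s['tool_pos'],s['wrist_force'],s['time'])
def blob(c,ctr,m,w):
    x,y=np.array(ctr,int);x0,y0=x-w,y-w;f=c['frame'][y0:y+w,x0:x+w].astype(int);m=m(f).astype(np.uint8)
    n,l,st,ce=cv2.connectedComponentsWithStats(m);i=1+st[1:,4].argmax();return ce[i]+[x0,y0],st[i][4]
dark=lambda f:f.max(2)<50
for k in([.4642,.206,.12],):
  ea,eb=proj(a,k),proj(b,k);print(ea,eb)
  pa,na=blob(a,ea,dark,10);pb,nb=blob(b,eb,dark,10);print(pa,na,pb,nb)
  P=[np.array(c['mtx'])@np.c_[np.array(c['R']),np.array(c['t']).ravel()] for c in(a,b)]
  X=cv2.triangulatePoints(P[0],P[1],pa,pb).ravel();X=X[:3]/X[3];print('knob',X.round(4),'bar angle',np.degrees(np.arctan2(X[1]-.2925,X[0]-.444))%360-193.6)
# seam in top view: red stripes rows across cradle pipe
y=np.radians(13.6);ax=np.array([np.cos(y),np.sin(y),0]);lat=np.array([-np.sin(y),np.cos(y),0]);seat=np.array([.5205,.2538,.06])
from m import seamang
for c,n in((b,'top'),(a,'scene')):
  f=c['frame'].astype(int);m=((f[...,2]-f[...,1])>45)
  for x in(-.02,.0,.03,.05,.065):
    pts=[];
    for l in np.arange(-.027,.0271,.0005):
      th=np.arcsin(np.clip(l/.027,-1,1));p=proj(c,seat+ax*x+lat*l+np.array([0,0,.027*np.cos(th)]))
      u,v=p.round().astype(int)
      if m[v,u]:pts.append(np.degrees(th))
    print(n,x,'red angles',[round(q) for q in (min(pts),max(pts))] if pts else None,'mean',np.mean(pts) if pts else None)
# bystanders unchanged
for bx in[(205,105,280,145)]:
  d=np.abs(b['frame'][105:145,205:280].astype(int)-b0['frame'][105:145,205:280]).max();print('top bystander diff',d)
d=np.abs(a['frame'][250:325,180:235].astype(int)-a0['frame'][250:325,180:235]).max(2);print('scene bystander diff',d.max(),(d>30).sum())
```

```text
[ 0.46561085 -0.14263082  0.27023272] [-1.00795936  0.76981901  0.00508542] 25.7
[378.52210791 258.7262551 ] [155.12395172 236.22580156]
[379.46315789 259.06315789] 95 [154.82926829 236.95121951] 41
knob [0.4623 0.207  0.1189] bar angle 88.4968667693033
len 0.15092958044210147
pipe mid [ 0.59503986 -0.25569167  0.047     ] yaw 11.461133749810388 tip dist 0.06587519754659589
top -0.02 red angles [-13, 14] mean 0.5410639338401948
top 0.0 red angles [-16, 17] mean -1.5861185799475588
top 0.03 red angles [-12, 16] mean 2.941972993607705
top 0.05 red angles [-14, 13] mean 0.18523192933094054
top 0.065 red angles [-15, 18] mean 1.9057331073970294
scene -0.02 red angles [12, 13] mean 12.29660701188774
scene 0.0 red angles [11, 16] mean 13.39152347906043
scene 0.03 red angles [11, 16] mean 13.39152347906043
scene 0.05 red angles [9, 14] mean 11.218183230514308
scene 0.065 red angles [10, 13] mean 11.214802884099553
top bystander diff 14
scene bystander diff 6 0
```

```bash
python3 -c "
from workcell import bot
print(bot.finish_job())"
```

```text
the job is handed in; nothing more can be done
None
```

The pipe is in the cradle with its seam on top and the keeper bar swung to its stop. I handed the job in about 26 s into the 72 s limit.

**What I did**
- I rolled the pipe along the board inside the open fingers, by about 73° of seam angle, then corrected it by a few degrees.
- I gripped and lifted it; the seam kept its place in the wrist image from the grip until it was in the saddles.
- I lowered it into the saddles, using the wrist force to find the middle. I then lifted it a few millimetres and moved it about 5 mm along its axis to centre it.
- I swung the keeper with the fingers loosely around its knob until it stopped moving, at about 10 N, then moved the arm clear.

**Last checks**
- **Seam:** within about 1–3° of the top, from the top camera after the arm had moved away.
- **Centring:** about 0.5 mm off along the axis, from the wrist image just before I let go. I did not measure it again after the release.
- **Keeper:** 88.5° by triangulation, which matches the 90° stop within the error of that measurement.
- **Cone and jar:** their image areas matched the first pictures.

**What failed or disagreed**
- One move call was refused because its rows lacked "angular", and nothing moved.
- My first cradle position was wrong. I took the saddles to be centred on the base, but they sit about 10–15 mm along it, so I used the saddle measurements instead.
- The keeper started about 10° past its parked direction by my measurement.

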